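# Make up the print and ink kits

## Task

Make up the two class kits from the stock in the middle of the bench. In the long plywood tray put the pin tin in the larger round recess, the cork block in the oblong recess and the squat ink jar in the smaller round recess; in the short tray put the brass paperweight in the square recess and the tall ink bottle in the round one. Set each thing down gently (no dropping), upright, square with its recess and flat on its floor, and leave the tape roll, the china cup and the pencil sharpener where they are.

Things in the scene. Friction and masses are not known exactly. Their poses are not given: they have to be found in the camera images.
- long_tray: Long tray: plywood slab 274 x 100 x 14 mm, fixed, left or right on the bench, turned up to 0.25 rad. Origin: underside centre; x along its length, away from the robot. Recesses on its x axis, 7 mm deep, grey felt floors (7 mm above the origin): large round, 80 mm across, centre x = -87 mm (near end); oblong, 80 (x) by 56 mm (y), x = +7; small round, 66 mm across, x = +94 (far end).
- short_tray: Short tray: plywood slab 178 x 92 x 14 mm, fixed, on the other side of the bench, turned up to 0.25 rad. Origin: underside centre; x along its length, away from the robot. Recesses on its x axis, 7 mm deep, grey felt floors (7 mm above the origin): square, 64 x 64 mm, centre x = -47 mm (near end); round, 62 mm across, x = +47 (far end).
- squat_jar: Squat ink jar of brown glass: 46 mm across to a height of 27 mm, black lid 43 mm across from 29 up to 41 mm. Origin at the centre of its underside, z up. About 0.11 kg.
- tall_bottle: Tall ink bottle of brown glass: straight body 40 mm across to a height of 52 mm, then a shoulder, black cap 25 mm across from 63 up to 84 mm. Origin at the centre of its underside, z up. About 0.13 kg.
- pin_tin: Flat round metal pin tin, 60 mm across, 28 mm high. Origin at the centre of its underside, z up. About 0.12 kg.
- cork_block: Cork sanding block, 60 mm long (its x), 36 mm wide (its y), 28 mm high (z). Origin at the centre of its underside; at the start its x is within 0.5 rad of the robot's x. About 0.05 kg.
- weight: Brass paperweight: square base 44 x 44 mm, 14 mm thick, with a neck (16 mm across) and a round knob on top, 24 mm across, from 24 to 52 mm above the underside. Origin at the centre of its underside, x and y along the sides of the base; at the start its x is within 0.5 rad of the robot's x. About 0.32 kg.
- tape_roll: Bystander: roll of paper tape lying flat, 68 mm across, 50 mm hole, 24 mm high, loose. Origin at the centre of its underside.
- palette_cup: Bystander: small white china cup (bowl), 54 mm across the rim, 26 mm high, loose. Origin at the centre of its underside.
- sharpener: Bystander: small metal pencil sharpener, 30 x 24 x 12 mm, loose. Origin at the centre of its underside.

How it is judged (in metres and radians):
At the end, for the whole second after the job is handed in: Each of the five is let go, still and upright (0.1 rad) in its named recess: within 13 mm of its centre along tray x and y, underside -4 to +3 mm from the floor; block's length and paperweight's sides within 0.4 rad of the recess's. Tape, cup and sharpener within 30 mm of their start (x of pin_tin in the frame of long_tray between -0.1 and -0.074 m and y of pin_tin in the frame of long_tray between -0.013 and 0.013 m and z of pin_tin in the frame of long_tray between 0.003 and 0.01 m and angle between each of pin_tin, cork_block, squat_jar, weight, tall_bottle's own z axis and vertical below 0.1 rad and linear speed of each of pin_tin, cork_block, squat_jar, weight, tall_bottle below 0.02 m/s and contact force between the fingers and pin_tin below 0.1 N and x of cork_block in the frame of long_tray between -0.006 and 0.02 m and y of cork_block in the frame of long_tray between -0.013 and 0.013 m and z of cork_block in the frame of long_tray between 0.003 and 0.01 m and contact force between the fingers and cork_block below 0.1 N and x of squat_jar in the frame of long_tray between 0.081 and 0.107 m and y of squat_jar in the frame of long_tray between -0.013 and 0.013 m and z of squat_jar in the frame of long_tray between 0.003 and 0.01 m and contact force between the fingers and squat_jar below 0.1 N and x of weight in the frame of short_tray between -0.06 and -0.034 m and y of weight in the frame of short_tray between -0.013 and 0.013 m and z of weight in the frame of short_tray between 0.003 and 0.01 m and contact force between the fingers and weight below 0.1 N and x of tall_bottle in the frame of short_tray between 0.034 and 0.06 m and y of tall_bottle in the frame of short_tray between -0.013 and 0.013 m and z of tall_bottle in the frame of short_tray between 0.003 and 0.01 m and contact force between the fingers and tall_bottle below 0.1 N and angle between the x axis of cork_block and the x axis of long_tray, either way round below 0.4 rad and (angle between the x axis of weight and the x axis of short_tray, either way round below 0.4 rad or angle between the x axis of weight and the y axis of short_tray, either way round below 0.4 rad) and distance of each of tape_roll, palette_cup, sharpener from where it was at the start of the episode below 0.03 m); the robot touches nothing.
It fails at once if one of the five things is dropped or thrown (moves faster than 0.7 m/s, as after a fall of 25 mm, with no finger touching it) ((linear speed of squat_jar above 0.7 m/s and contact force between the fingers and squat_jar below 0.05 N) or (linear speed of tall_bottle above 0.7 m/s and contact force between the fingers and tall_bottle below 0.05 N) or (linear speed of pin_tin above 0.7 m/s and contact force between the fingers and pin_tin below 0.05 N) or (linear speed of cork_block above 0.7 m/s and contact force between the fingers and cork_block below 0.05 N) or (linear speed of weight above 0.7 m/s and contact force between the fingers and weight below 0.05 N)).
It fails at once if the tape roll, the cup or the sharpener is pushed more than 30 mm from its place (distance of any of tape_roll, palette_cup, sharpener from where it was at the start of the episode above 0.03 m).
It also fails if it takes over 118 s, if anything falls off the work surface, if the arm or the gripper's body presses on something with over 40 N, if the wrist force passes 120 N, or if a joint passes its speed limit or range.

## Robot

A 6-joint arm with a two-finger parallel gripper is mounted at the origin on the work surface. World frame = base frame: x ahead of the robot, y to its left, z up, the work surface at z = 0. Lengths are in mm, angles in rad, forces in N, time in s.
With the tool pointing down it reaches from about 350 to 775 mm from the base axis. Payload 7.3 kg.
Tool frame: the origin (TCP) lies midway between the tips of the shut fingers; the grasp point (between the pads) lies 19 mm behind it (grip_depth is the distance from the TCP to the grasp point, in mm); z points along the fingers, y is the direction in which the jaws open and shut (so a half turn about z gives the same grasp; the last joint's range is limited). The gripper opens to 92 mm and grips with 3 to 60 N. Pads are 19 mm wide; open, the fingers measure 130 mm over their backs; the gripper's body (75 mm by 190 mm) begins 47 mm behind the grasp point.
Start: joints at [1.032, 0.342, 1.524, -0, 1.275, -0.146], TCP at [200.945, 485.042, 226.741] pointing down, gripper open.
Joint ranges: [-2.53, 2.53], [-0.77, 2.02], [0.04, 2.7], [-1, 4.14], [0.28, 2.66], [-3.11, 3.11]. Speed limits (rad/s): [2.57, 2.57, 3.14, 3.14, 3.14, 3.14].

## Interface

Orientations are given as [roll, pitch, yaw] about the fixed x, y, z axes, in that order (R = Rz(yaw) Ry(pitch) Rx(roll)).
In Python, from plant import get_obs, capture, close_job, spot_in, silhouettes, mark_of, grip_depth gives the robot as it stands.
- The arm moves only by the tool servo_tool, never from a script. Its arguments are lists of equal length, an entry for each row: "slide": the shift along the tool's x, y, z normalised to -1 to 1, where 1 is 20 cm, a list of three; "rot": the turn, a rotation vector about the tool's x, y, z normalised to -1 to 1, where 1 is pi rad, a list of three; "claw": the finger opening in mm, from 0 to 91.8. A call has 1 to 5 rows; each row is the pose to reach, as a shift and turn from the pose commanded when the call began, along the tool's axes at that moment, turning the shorter way round; what a row does not reach only later rows make up. A row lasts 1/8 s, in which the tool goes at most 62.5 mm and 10.7 degrees, less where a joint would pass 70% of its speed; a pose out of reach is approached as far as the arm can. A call with a number of a shift or a turn outside -1 to 1 is refused whole. A call with a gripper value outside its range is refused whole. The fingers move at their own pace and stop on an object; the grip force is fixed at half the most. Time passes only in rows, so rows that repeat a pose let the fingers close. It gives the time, the measured TCP pose, the force and the opening at its end, in the units of the state.
- get_obs(): the state, without advancing time (a new reading comes with each control period).
- capture(name): name is "side" or "top"; returns a dict with "frame" (420x560x3 uint8, red, green, blue), "depth" (420x560 float32, mm along the optical axis (not along the pixel's ray), 0 where there is no reading), "vertical_fov" (degrees; the focal length in pixels is half the picture's height over the tangent of half this angle, whatever the lens; pixels are square), "cx", "cy" (the principal point, pixels), "position" and "rotation" of the camera in the world. Camera axes: x right, y down, z forward; pixel columns grow to the right and rows downward; lengths in mm; the calibration is good to about 2 mm. A picture is of the moment at which its call begins.
- close_job(): hands the job in, once; it reports no verdict.
Trained networks look in the newest picture that a camera, given by its name, has taken for a name from the list of things; names that differ only in an ending like _2 or _b are one class to them, and where a whole thing is asked for, a point or a joint stands for the part that bears it (a point fixed in the world has none). Each returns a list of dicts, best first, with "confidence" (0 to 1); they miss things now and then, are a little off and sometimes report something else, mostly with a low value. They report only what shows in the picture. A call takes as long as a camera call.
- spot_in(query, camera): "box" ([left, top, right, bottom] in pixels, round what is visible of it).
- silhouettes(query, camera): "pixels" (420x560 bool, what is visible of it) and "box" ([left, top, right, bottom] in pixels, round what is visible of it).
- mark_of(query, camera): "xy" ([column, row] in pixels: a listed point, or the origin of a listed thing).
The state is a dict: "time": time; "joint_positions": joint angles; "dq": joint speeds; "tau": joint torques, N m; "tool_pos": TCP position; "tcp_rot": TCP orientation; "contact_force": force on the tool from outside, world axes, zero at the start; "moment": the same for the moment, N m; "grip_width": finger opening in mm.
Only numpy, scipy, OpenCV 4.12 (cv2) and the standard library are available. Lean on these libraries where they do the work, as an engineer would, in place of code of your own. Each camera call takes 0.05 s, during which the arm holds its last target. There are 200 camera calls.

## Working session

There is one attempt and no reset: what is moved stays moved. The work goes in short steps, Python scripts to look and compute and a tool call to move; the robot and the scene stay as the last step left them, time stands still between calls to the robot, and variables do not carry over. Pictures are saved under pics/ and viewed, about 12 in all and at most 16, crops included, and the job is handed in when it is done.

Besides the shell and the picture viewer there is one more tool, called after "Call:" in YAML: its name, and indented under it one key for each argument. servo_tool: Moves the arm, as the interface text tells. Scaled input: -1 to 1 covers 20 cm each way for a shift and pi rad each way for a turn. Its arguments: {"type":"object","properties":{"slide":{"type":"array","items":{"type":"array","items":{"type":"number"}}},"rot":{"type":"array","items":{"type":"array","items":{"type":"number"}}},"claw":{"type":"array","items":{"type":"number"}}},"required":["slide","rot","claw"]}

```bash
mkdir -p pics; ls
cat > h.py <<'E'
import numpy as np, cv2
from plant import *
def cam(n):
    c=capture(n); f=210/np.tan(np.radians(c["vertical_fov"])/2); c["f"]=f
    c["R"]=np.array(c["rotation"]); c["p"]=np.array(c["position"]); return c
def cloud(c):
    v,u=np.mgrid[:420,:560]; d=c["depth"]
    P=np.stack([(u-c["cx"])/c["f"]*d,(v-c["cy"])/c["f"]*d,d],-1)
    W=P@c["R"].T+c["p"]; W[d==0]=np.nan; return W
def save(c,n): cv2.imwrite("pics/"+n,c["frame"][...,::-1])
E
python3 - <<'E'
from h import *
print(get_obs())
for n in("top","side"):
    c=cam(n); save(c,n+"0.png"); np.savez(n+"0.npz",W=cloud(c),frame=c["frame"]); print(n,c["p"],c["R"],c["f"],c["cx"],c["cy"])
    W=cloud(c)
    for q in "long_tray short_tray squat_jar tall_bottle pin_tin cork_block weight tape_roll palette_cup sharpener".split():
        s=silhouettes(q,n)
        for r in s[:2]:
            w=W[r["pixels"]]; w=w[~np.isnan(w[:,0])]
            if len(w)==0: continue
            z=np.percentile(w[:,2],90); t=w[w[:,2]>z-6]
            (cx,cy),(a,b),an=cv2.minAreaRect(t[:,:2].astype(np.float32))
            print(n,q,round(r["confidence"],2),np.round(r["box"]),"n",len(w),"z90 %.0f med %.0f"%(z,np.median(w[:,2])),"rect c %.0f %.0f  %.0fx%.0f ang %.0f"%(cx,cy,a,b,an))
E
```

```text
pics
{'time': 0.0, 'joint_positions': array([ 1.03199575e+00,  3.42734630e-01,  1.52502783e+00,  5.87606298e-06,
        1.27538196e+00, -1.46012343e-01]), 'dq': array([ 2.16029909e-03, -9.45107881e-04,  3.68269384e-04,  8.65789522e-04,
        1.17844234e-03,  5.97613597e-06]), 'tau': array([ 4.27217556e-04, -4.31250143e+01, -2.44222766e+01,  7.18495063e-02,
        5.58418385e-02, -1.23923642e-04]), 'tool_pos': array([200.72467236, 484.6724034 , 226.0350047 ]), 'tcp_rot': array([-3.14005821e+00, -2.31332547e-04,  2.74880253e+00]), 'contact_force': array([ 0.49563054, -0.46547943,  0.31488132]), 'moment': array([-0.04119968,  0.01147449, -0.02385551]), 'grip_width': 92.0086029815115}Traceback (most recent call last):
  File "<stdin>", line 4, in <module>
  File "h.py", line 9, in cloud
    W=P@c["R"].T+c["p"]; W[d==0]=np.nan; return W
      ~~~~~~~~~~^~~~~~~
ValueError: operands could not be broadcast together with shapes (420,560) (3,)
```

```bash
sed -i 's/c\["R"\]=np.array(c\["rotation"\])/c["R"]=Rot.from_euler("xyz",c["rotation"]).as_matrix()/; s/^from plant import \*/from plant import *\nfrom scipy.spatial.transform import Rotation as Rot/' h.py
python3 - <<'E'
from h import *
for n in("top","side"):
    c=cam(n); save(c,n+"0.png"); np.savez(n+"0.npz",W=cloud(c),frame=c["frame"]); print(n,c["p"],c["rotation"],c["f"],c["cx"],c["cy"])
    W=cloud(c)
    for q in "long_tray short_tray squat_jar tall_bottle pin_tin cork_block weight tape_roll palette_cup sharpener".split():
        s=silhouettes(q,n)
        for r in s[:2]:
            w=W[r["pixels"]]; w=w[~np.isnan(w[:,0])]
            if len(w)==0: continue
            z=np.percentile(w[:,2],90); t=w[w[:,2]>z-6]
            (cx,cy),(a,b),an=cv2.minAreaRect(t[:,:2].astype(np.float32))
            print(n,q,round(r["confidence"],2),np.round(r["box"]),"n",len(w),"z90 %.0f med %.0f"%(z,np.median(w[:,2])),"rect c %.0f %.0f  %.0fx%.0f ang %.0f"%(cx,cy,a,b,an))
E
```

```text
top [371.85512469   8.26633329 877.41932283] [-2.91720063 -0.00604229 -1.54767503] 403.2213385369541 284.12147666961704 212.03818369127453
top long_tray 0.95 [115. 182. 176. 312.] n 6084 z90 15 med 11 rect c 493 303  274x102 ang 0
top short_tray 0.69 [399. 209. 463. 296.] n 3765 z90 15 med 12 rect c 491 -310  178x95 ang 8
top squat_jar 0.63 [275. 155. 295. 179.] n 410 z90 42 med 39 rect c 671 10  42x40 ang 1
top squat_jar 0.33 [302. 202. 333. 228.] n 468 z90 26 med 15 rect c 562 -67  51x51 ang 47
top tall_bottle 0.62 [216. 148. 239. 174.] n 414 z90 84 med 55 rect c 680 136  23x23 ang 62
top pin_tin 0.87 [340. 252. 371. 283.] n 655 z90 30 med 28 rect c 454 -143  57x57 ang 45
top cork_block 0.89 [335. 158. 359. 188.] n 457 z90 29 med 27 rect c 664 -131  36x59 ang 80
top weight 0.93 [239. 201. 265. 228.] n 416 z90 51 med 14 rect c 561 71  22x21 ang 3
top weight 0.44 [334. 155. 359. 189.] n 514 z90 29 med 27 rect c 665 -131  36x60 ang 80
top tape_roll 0.73 [119. 181. 176. 310.] n 5997 z90 15 med 11 rect c 493 303  274x102 ang 0
top tape_roll 0.64 [199. 249. 236. 282.] n 453 z90 25 med 23
[... 928 characters left out ...]
 206. 196. 253.] n 835 z90 82 med 47 rect c 683 139  24x26 ang 56
side pin_tin 0.89 [326. 171. 358. 197.] n 583 z90 28 med 26 rect c 456 -141  62x56 ang 86
side cork_block 0.76 [238. 154. 264. 176.] n 471 z90 28 med 24 rect c 668 -129  37x61 ang 79
side weight 0.59 [242. 215. 271. 248.] n 620 z90 49 med 13 rect c 565 73  22x22 ang 52
side tape_roll 0.95 [278. 259. 321. 299.] n 1029 z90 23 med 17 rect c 449 151  63x66 ang 47
side palette_cup 0.73 [272. 180. 295. 198.] n 384 z90 25 med 17 rect c 565 -66  51x53 ang 21
side sharpener 0.55 [318. 222. 339. 234.] n 208 z90 12 med 10 rect c 437 4  30x25 ang 84
side sharpener 0.24 [171. 205. 196. 251.] n 841 z90 82 med 47 rect c 683 139  23x26 ang 53
```

View pics/top0.png

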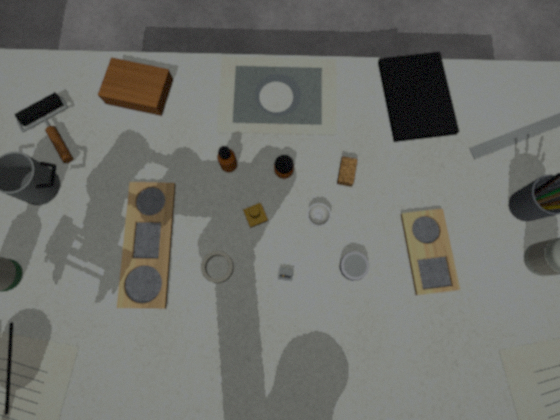

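View pics/side0.png

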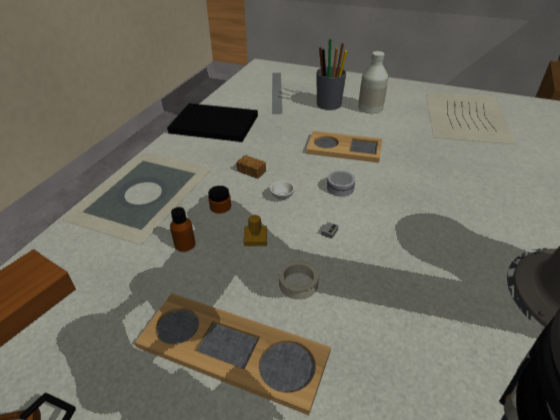

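The pictures show the long tray left (top view about 147,245) and the short one right (431,250). The stock lies between them, and every network best hit matches the picture. The second-ranked tray, tape and jar hits are false. I need one refinement for yaws and recess centres.

Run:
```python
from h import *
def rect(t):
    (cx,cy),(a,b),an=cv2.minAreaRect(t[:,:2].astype(np.float32))
    if a<b: a,b,an=b,a,an+90
    return cx,cy,a,b,(an+90)%180-90
for n in("top","side"):
    c=cam(n); W=cloud(c); g=c["frame"].astype(int)
    for q,zl,zh in(("long_tray",9,25),("short_tray",9,25),("weight",8,19),("cork_block",22,40),("pin_tin",22,40),("squat_jar",33,50),("tall_bottle",72,99)):
        r=silhouettes(q,n)[0]; m=r["pixels"]; w=W[m]; k=(w[:,2]>zl)&(w[:,2]<zh)
        print(n,q,"%.2f"%r["confidence"],"c %.1f %.1f %.0fx%.0f yaw %.1f"%rect(w[k]))
        if "tray" in q:
            col=g[m]; felt=(abs(col[:,0]-col[:,2])<25)
            cx,cy,_,_,an=rect(w[k]); a=np.radians(an); x=(w[:,0]-cx)*np.cos(a)+(w[:,1]-cy)*np.sin(a); y=-(w[:,0]-cx)*np.sin(a)+(w[:,1]-cy)*np.cos(a)
            for lo,hi in ([(-130,-40),(-38,52),(56,135)] if q[0]=="l" else [(-85,-8),(8,85)]):
                s=felt&(x>lo)&(x<hi)&(abs(y)<42); print("   felt",s.sum(),"local %.1f %.1f"%((x[s].min()+x[s].max())/2,(y[s].min()+y[s].max())/2), "z %.1f"%np.median(w[s,2]))
```

```text
top long_tray 0.72 c 493.7 302.9 274x102 yaw 0.7
   felt 1091 local -86.6 1.8 z 6.7
   felt 907 local 8.4 1.6 z 6.8
   felt 656 local 94.5 0.5 z 6.7
top short_tray 0.97 c 491.5 -309.5 178x94 yaw 8.4
   felt 858 local -46.4 -0.1 z 7.4
   felt 583 local 48.4 -0.6 z 7.1
top weight 0.67 c 561.9 70.7 44x43 yaw 23.9
top cork_block 0.60 c 664.8 -131.5 59x36 yaw -10.1
top pin_tin 0.87 c 453.8 -143.3 58x58 yaw 28.5
top squat_jar 0.61 c 671.8 10.4 44x40 yaw 1.5
top tall_bottle 0.76 c 678.8 136.0 23x22 yaw 65.8
side long_tray 0.70 c 496.5 304.2 275x102 yaw 0.5
   felt 2129 local -87.3 -0.6 z 5.8
   felt 1630 local 7.0 0.4 z 5.8
   felt 1100 local 93.6 0.9 z 5.9
side short_tray 0.85 c 494.3 -306.6 177x97 yaw 7.9
   felt 277 local -47.7 -2.6 z 6.2
   felt 179 local 46.7 -6.5 z 6.2
side weight 0.61 c 564.2 73.0 45x43 yaw -64.5
side cork_block 0.67 c 667.6 -129.0 59x37 yaw -9.3
side pin_tin 0.69 c 457.0 -141.0 59x59 yaw -30.7
side squat_jar 0.84 c 673.7 13.2 41x41 yaw 64.0
side tall_bottle 0.61 c 0.0 0.0 0x0 yaw 0.0
```

Call:
servo_tool:
  slide:
    - [0, 0, 0.0]
    - [0, 0, 0]
    - [0, 0, 0]
  rot:
    - [0, 0, -0.125]
    - [0, 0, -0.125]
    - [0, 0, -0.125]
  claw: [91, 91, 91]

```text
time: 2.33
tool_pos: [200.9, 485.0, 226.7]
tcp_rot: [3.142, 0.0, 3.141]
contact_force: [-0.7, -0.0, -0.4]
grip_width: 90.9
```

Both cameras agree to 3 mm, so I'll use the averages. World centres in mm:

| Thing | Centre | Yaw |
|---|---|---|
| tall_bottle | (680, 137) | – |
| weight | (563, 72) | 0.43 rad |
| cork_block | (666, -130) | -0.17 rad |
| pin_tin | (455, -142) | – |
| squat_jar | (673, 12) | – |
| large round recess | (408, 302.5) | – |
| oblong recess | (502, 303.5) | – |
| small round recess | (589, 304.5) | – |
| square recess | (446.5, -314.5) | 0.14 rad |
| short-tray round recess | (539.5, -301.5) | – |

I'll start with the bottle.

Call:
servo_tool:
  slide:
    - [-1, -0.725, 0]
    - [-1, -0.725, 0]
    - [-1, -0.725, 0]
    - [-1, -0.725, 0]
    - [-1, -0.725, 0]
  rot:
    - [0, 0, 0]
    - [0, 0, 0]
    - [0, 0, 0]
    - [0, 0, 0]
    - [0, 0, 0]
  claw: [91, 91, 91, 91, 91]

```text
time: 2.95
tool_pos: [403.9, 337.6, 226.5]
tcp_rot: [-3.141, 0.001, 3.132]
contact_force: [-0.6, 1.0, 0.1]
grip_width: 90.7
```

Call:
servo_tool:
  slide:
    - [-1, -0.725, 0.3]
    - [-1, -0.725, 0.3]
    - [-1, -0.725, 0.3]
    - [-1, -0.725, 0.3]
    - [-1, -0.725, 0.3]
  rot:
    - [0, 0, 0]
    - [0, 0, 0]
    - [0, 0, 0]
    - [0, 0, 0]
    - [0, 0, 0]
  claw: [91, 91, 91, 91, 91]

```text
time: 3.58
tool_pos: [602.2, 193.0, 164.6]
tcp_rot: [-3.141, -0.002, 3.135]
contact_force: [0.1, 0.8, 0.2]
grip_width: 90.6
```

Call:
servo_tool:
  slide:
    - [-0.3975, -0.2875, 0.15]
    - [-0.3975, -0.2875, 0.15]
    - [-0.3975, -0.2875, 0.15]
    - [-0.3975, -0.2875, 0.4]
    - [-0.3975, -0.2875, 0.5]
  rot:
    - [0, 0, 0]
    - [0, 0, 0]
    - [0, 0, 0]
    - [0, 0, 0]
    - [0, 0, 0]
  claw: [91, 91, 91, 91, 91]

```text
time: 4.2
tool_pos: [677.5, 140.0, 64.8]
tcp_rot: [3.141, -0.004, -3.141]
contact_force: [0.0, 0.1, -0.3]
grip_width: 90.8
```

Call:
servo_tool:
  slide:
    - [0, 0, 0.1]
    - [0, 0, 0.2]
    - [0, 0, 0.218]
    - [0, 0, 0.218]
    - [0, 0, 0.218]
  rot:
    - [0, 0, 0]
    - [0, 0, 0]
    - [0, 0, 0]
    - [0, 0, 0]
    - [0, 0, 0]
  claw: [91, 91, 91, 91, 60]

```text
time: 4.82
tool_pos: [681.0, 137.7, 24.3]
tcp_rot: [3.141, 0.002, 3.141]
contact_force: [0.1, -0.5, 0.1]
grip_width: 85.0
```

Call:
servo_tool:
  slide:
    - [0, 0, 0]
    - [0, 0, 0]
    - [0, 0, 0]
    - [0, 0, 0]
    - [0, 0, 0]
  rot:
    - [0, 0, 0]
    - [0, 0, 0]
    - [0, 0, 0]
    - [0, 0, 0]
    - [0, 0, 0]
  claw: [50, 42, 30, 20, 20]

```text
time: 5.45
tool_pos: [680.4, 137.5, 23.1]
tcp_rot: [-3.142, 0.0, 3.141]
contact_force: [0.5, 0.2, 0.6]
grip_width: 39.2
```

Call:
servo_tool:
  slide:
    - [0, 0, -0.1]
    - [0, 0, -0.35]
    - [0, 0, -0.65]
    - [0.09, -0.28, -0.65]
    - [0.18, -0.56, -0.65]
  rot:
    - [0, 0, 0]
    - [0, 0, 0]
    - [0, 0, 0]
    - [0, 0, 0]
    - [0, 0, 0]
  claw: [20, 20, 20, 20, 20]

```text
time: 6.08
tool_pos: [644.4, 24.9, 155.6]
tcp_rot: [-3.141, 0.004, -3.14]
contact_force: [0.3, -0.9, -1.3]
grip_width: 39.2
```

Call:
servo_tool:
  slide:
    - [0.08, -0.25, 0]
    - [0.16, -0.5, 0]
    - [0.24, -0.75, 0]
    - [0.32, -1, 0]
    - [0.32, -1, 0]
  rot:
    - [0, 0, 0]
    - [0, 0, 0]
    - [0, 0, 0]
    - [0, 0, 0]
    - [0, 0, 0]
  claw: [20, 20, 20, 20, 20]

```text
time: 6.7
tool_pos: [579.5, -178.2, 154.5]
tcp_rot: [-3.14, 0.001, 3.136]
contact_force: [-0.3, 0.3, -1.9]
grip_width: 39.4
```

Call:
servo_tool:
  slide:
    - [0.09, -0.28, 0]
    - [0.18, -0.56, 0]
    - [0.205, -0.635, 0]
    - [0.205, -0.635, 0.2]
    - [0.205, -0.635, 0.4]
  rot:
    - [0, 0, 0]
    - [0, 0, 0]
    - [0, 0, 0]
    - [0, 0, 0]
    - [0, 0, 0]
  claw: [20, 20, 20, 20, 20]

```text
time: 7.32
tool_pos: [540.4, -300.7, 73.4]
tcp_rot: [-3.141, 0.002, -3.141]
contact_force: [-0.2, -0.6, -1.5]
grip_width: 39.3
```

Call:
servo_tool:
  slide:
    - [0, 0, 0.1]
    - [0, 0, 0.15]
    - [0, 0, 0.18]
    - [0, 0, 0.2]
    - [0, 0, 0.205]
  rot:
    - [0, 0, 0]
    - [0, 0, 0]
    - [0, 0, 0]
    - [0, 0, 0]
    - [0, 0, 0]
  claw: [20, 20, 20, 20, 20]

```text
time: 7.95
tool_pos: [539.7, -301.5, 32.6]
tcp_rot: [-3.141, 0.001, 3.142]
contact_force: [-0.9, 0.6, -1.0]
grip_width: 39.8
```

Run:
```python
from h import *
c=cam("side"); save(c,"s1.png"); W=cloud(c); o=get_obs(); print(o["tool_pos"],o["contact_force"])
cv2.imwrite("pics/s1c.png",cv2.resize(c["frame"][80:200,240:440,::-1],(800,480),interpolation=cv2.INTER_CUBIC))
```

```text
[ 539.61044663 -301.61340639   32.52352257] [-0.08596622  0.492845   -2.05306324]
```

View pics/s1c.png

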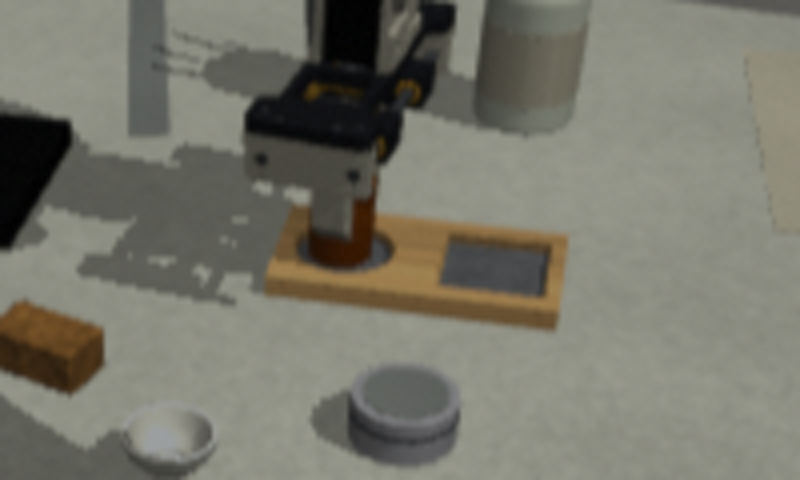

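The crop shows the bottle upright inside the round recess (crop 340,245), about 2 mm above the floor. I'll lower it, release and rise.

Call:
servo_tool:
  slide:
    - [0, 0, 0.006]
    - [0, 0, 0.012]
    - [0, 0, 0.012]
    - [0, 0, 0.012]
    - [0, 0, 0.012]
  rot:
    - [0, 0, 0]
    - [0, 0, 0]
    - [0, 0, 0]
    - [0, 0, 0]
    - [0, 0, 0]
  claw: [20, 20, 20, 46, 60]

```text
time: 8.62
tool_pos: [539.4, -301.5, 29.7]
tcp_rot: [3.142, 0.0, 3.142]
contact_force: [-0.3, -0.3, -0.5]
grip_width: 51.9
```

Call:
servo_tool:
  slide:
    - [0, 0, 0]
    - [0, 0, 0]
    - [0, 0, -0.15]
    - [0, 0, -0.4]
    - [0, 0, -0.6]
  rot:
    - [0, 0, 0]
    - [0, 0, 0]
    - [0, 0, 0]
    - [0, 0, 0]
    - [0, 0, 0]
  claw: [75, 75, 75, 75, 75]

```text
time: 9.25
tool_pos: [539.6, -301.6, 151.6]
tcp_rot: [-3.141, 0.001, 3.141]
contact_force: [0.7, -0.2, -0.0]
grip_width: 75.0
```

Call:
servo_tool:
  slide:
    - [0.14, 0.26, 0]
    - [0.28, 0.53, 0]
    - [0.42, 0.7975, 0]
    - [0.42, 0.7975, 0.2]
    - [0.42, 0.7975, 0.4]
  rot:
    - [0, 0, 0]
    - [0, 0, 0]
    - [0, 0, 0]
    - [0, 0, 0]
    - [0, 0, 0]
  claw: [91, 91, 91, 91, 91]

```text
time: 9.88
tool_pos: [455.8, -141.5, 69.9]
tcp_rot: [-3.14, 0.003, -3.14]
contact_force: [0.4, -0.1, -0.2]
grip_width: 91.0
```

Call:
servo_tool:
  slide:
    - [0, 0, 0.15]
    - [0, 0, 0.25]
    - [0, 0, 0.288]
    - [0, 0, 0.288]
    - [0, 0, 0.288]
  rot:
    - [0, 0, 0]
    - [0, 0, 0]
    - [0, 0, 0]
    - [0, 0, 0]
    - [0, 0, 0]
  claw: [91, 91, 91, 75, 66]

```text
time: 10.5
tool_pos: [456.0, -142.3, 12.9]
tcp_rot: [-3.141, 0.001, 3.142]
contact_force: [0.1, 0.4, -0.4]
grip_width: 75.4
```

Call:
servo_tool:
  slide:
    - [0, 0, 0]
    - [0, 0, 0]
    - [0, 0, 0]
    - [0, 0, 0]
    - [0, 0, 0]
  rot:
    - [0, 0, 0]
    - [0, 0, 0]
    - [0, 0, 0]
    - [0, 0, 0]
    - [0, 0, 0]
  claw: [60, 50, 40, 40, 40]

```text
time: 11.12
tool_pos: [455.8, -142.2, 12.7]
tcp_rot: [-3.141, 0.001, 3.142]
contact_force: [-1.7, 1.1, 6.3]
grip_width: 59.6
```

Call:
servo_tool:
  slide:
    - [0, 0, -0.05]
    - [0, 0, -0.3]
    - [0, 0, -0.6]
    - [0.03, 0.28, -0.6]
    - [0.06, 0.56, -0.6]
  rot:
    - [0, 0, 0]
    - [0, 0, 0]
    - [0, 0, 0]
    - [0, 0, 0]
    - [0, 0, 0]
  claw: [40, 40, 40, 40, 40]

```text
time: 11.75
tool_pos: [443.4, -29.2, 133.3]
tcp_rot: [-3.141, 0.002, 3.139]
contact_force: [1.0, 1.1, -1.9]
grip_width: 59.4
```

Call:
servo_tool:
  slide:
    - [0.03, 0.25, 0]
    - [0.06, 0.5, 0]
    - [0.08, 0.75, 0]
    - [0.1, 1, 0]
    - [0.1, 1, 0]
  rot:
    - [0, 0, 0]
    - [0, 0, 0]
    - [0, 0, 0]
    - [0, 0, 0]
    - [0, 0, 0]
  claw: [40, 40, 40, 40, 40]

```text
time: 12.38
tool_pos: [422.6, 172.8, 132.5]
tcp_rot: [3.141, 0.0, -3.137]
contact_force: [-0.5, 0.0, -1.1]
grip_width: 59.2
```

Call:
servo_tool:
  slide:
    - [0.03, 0.25, 0]
    - [0.06, 0.5, 0]
    - [0.0775, 0.6625, 0]
    - [0.0775, 0.6625, 0.2]
    - [0.0775, 0.6625, 0.4]
  rot:
    - [0, 0, 0]
    - [0, 0, 0]
    - [0, 0, 0]
    - [0, 0, 0]
    - [0, 0, 0]
  claw: [40, 40, 40, 40, 40]

```text
time: 13.0
tool_pos: [408.3, 302.2, 51.7]
tcp_rot: [3.141, 0.001, -3.141]
contact_force: [0.0, 0.3, -1.4]
grip_width: 59.3
```

Call:
servo_tool:
  slide:
    - [0, 0, 0.08]
    - [0, 0, 0.12]
    - [0, 0, 0.14]
    - [0, 0, 0.15]
    - [0, 0, 0.155]
  rot:
    - [0, 0, 0]
    - [0, 0, 0]
    - [0, 0, 0]
    - [0, 0, 0]
    - [0, 0, 0]
  claw: [40, 40, 40, 40, 40]

```text
time: 13.62
tool_pos: [408.3, 302.7, 21.7]
tcp_rot: [3.141, 0.001, 3.142]
contact_force: [0.1, -0.4, -0.9]
grip_width: 59.2
```

Call:
servo_tool:
  slide:
    - [0, 0, 0.005]
    - [0, 0, 0.01]
    - [0, 0, 0.01]
    - [0, 0, 0.01]
    - [0, 0, 0.01]
  rot:
    - [0, 0, 0]
    - [0, 0, 0]
    - [0, 0, 0]
    - [0, 0, 0]
    - [0, 0, 0]
  claw: [40, 40, 40, 66, 78]

```text
time: 14.25
tool_pos: [408.0, 302.6, 19.1]
tcp_rot: [3.141, 0.0, 3.142]
contact_force: [-0.4, -0.5, -0.5]
grip_width: 72.0
```

Call:
servo_tool:
  slide:
    - [0, 0, 0]
    - [0, 0, 0]
    - [0, 0, -0.15]
    - [0, 0, -0.4]
    - [0, 0, -0.65]
  rot:
    - [0, 0, 0]
    - [0, 0, 0]
    - [0, 0, 0]
    - [0, 0, 0]
    - [0, 0, 0]
  claw: [90, 90, 90, 90, 90]

```text
time: 14.88
tool_pos: [407.6, 302.4, 150.3]
tcp_rot: [-3.141, -0.001, 3.141]
contact_force: [0.4, 0.2, -0.5]
grip_width: 90.1
```

Call:
servo_tool:
  slide:
    - [-0.155, -0.225, 0]
    - [-0.31, -0.45, 0]
    - [-0.465, -0.675, 0]
    - [-0.62, -0.9, 0]
    - [-0.62, -0.9, 0]
  rot:
    - [0, 0, 0]
    - [0, 0, 0]
    - [0, 0, 0]
    - [0, 0, 0]
    - [0, 0, 0]
  claw: [70, 70, 70, 70, 70]

```text
time: 15.5
tool_pos: [533.7, 119.4, 148.8]
tcp_rot: [-3.141, 0.001, 3.137]
contact_force: [-0.5, 0.4, -0.2]
grip_width: 70.2
```

Call:
servo_tool:
  slide:
    - [-0.155, -0.2525, 0]
    - [-0.155, -0.2525, 0.2]
    - [-0.155, -0.2525, 0.45]
    - [-0.155, -0.2525, 0.6]
    - [-0.155, -0.2525, 0.65]
  rot:
    - [0, 0, 0]
    - [0, 0, 0]
    - [0, 0, 0]
    - [0, 0, 0]
    - [0, 0, 0]
  claw: [70, 70, 70, 70, 70]

```text
time: 16.12
tool_pos: [561.2, 72.9, 17.3]
tcp_rot: [3.141, -0.004, -3.141]
contact_force: [-0.4, -0.4, 0.4]
grip_width: 70.2
```

Call:
servo_tool:
  slide:
    - [0, 0, 0]
    - [0, 0, 0]
    - [0, 0, 0]
    - [0, 0, 0]
    - [0, 0, 0]
  rot:
    - [0, 0, 0]
    - [0, 0, 0]
    - [0, 0, 0]
    - [0, 0, 0]
    - [0, 0, 0]
  claw: [45, 30, 15, 10, 10]

```text
time: 16.75
tool_pos: [563.1, 72.0, 19.5]
tcp_rot: [3.142, 0.001, 3.141]
contact_force: [-0.3, -0.7, -0.2]
grip_width: 24.6
```

Call:
servo_tool:
  slide:
    - [0, 0, -0.1]
    - [0, 0, -0.35]
    - [0, 0, -0.65]
    - [0.08, -0.265, -0.65]
    - [0.16, -0.53, -0.65]
  rot:
    - [0, 0, 0]
    - [0, 0, 0]
    - [0, 0, 0]
    - [0, 0, 0]
    - [0, 0, 0]
  claw: [10, 10, 10, 10, 10]

```text
time: 17.38
tool_pos: [530.3, -34.7, 149.4]
tcp_rot: [-3.141, 0.0, -3.14]
contact_force: [-0.4, 0.1, -5.0]
grip_width: 23.4
```

Call:
servo_tool:
  slide:
    - [0.08, -0.25, 0]
    - [0.16, -0.5, 0]
    - [0.24, -0.75, 0]
    - [0.32, -1, 0]
    - [0.32, -1, 0]
  rot:
    - [0, 0, 0]
    - [0, 0, 0]
    - [0, 0, 0]
    - [0, 0, 0]
    - [0, 0, 0]
  claw: [10, 10, 10, 10, 10]

```text
time: 18.0
tool_pos: [465.4, -237.0, 148.5]
tcp_rot: [-3.142, -0.001, 3.137]
contact_force: [0.6, 0.0, -4.1]
grip_width: 23.5
```

Call:
servo_tool:
  slide:
    - [0.05, -0.2, 0]
    - [0.1025, -0.4025, 0]
    - [0.1025, -0.4025, 0]
    - [0.1025, -0.4025, 0.2]
    - [0.1025, -0.4025, 0.35]
  rot:
    - [0, 0, 0.03]
    - [0, 0, 0.06]
    - [0, 0, 0.0923]
    - [0, 0, 0.0923]
    - [0, 0, 0.0923]
  claw: [10, 10, 10, 10, 10]

```text
time: 18.62
tool_pos: [446.0, -313.1, 77.4]
tcp_rot: [3.14, -0.002, 2.852]
contact_force: [0.2, 0.4, -3.8]
grip_width: 23.0
```

Call:
servo_tool:
  slide:
    - [0, 0, 0.1]
    - [0, 0, 0.16]
    - [0, 0, 0.2]
    - [0, 0, 0.22]
    - [0, 0, 0.225]
  rot:
    - [0, 0, 0]
    - [0, 0, 0]
    - [0, 0, 0]
    - [0, 0, 0]
    - [0, 0, 0]
  claw: [10, 10, 10, 10, 10]

```text
time: 19.25
tool_pos: [446.6, -314.6, 34.4]
tcp_rot: [-3.141, 0.001, 2.852]
contact_force: [0.2, 0.7, -4.6]
grip_width: 23.3
```

Run:
```python
from h import *
c=cam("side"); o=get_obs(); print(o["tool_pos"],o["contact_force"])
cv2.imwrite("pics/s2c.png",cv2.resize(c["frame"][80:200,280:420,::-1],(700,600),interpolation=cv2.INTER_CUBIC))
```

```text
[ 446.56783554 -314.58543535   34.37310694] [-0.25270384  0.1838192  -4.36490569]
```

View pics/s2c.png

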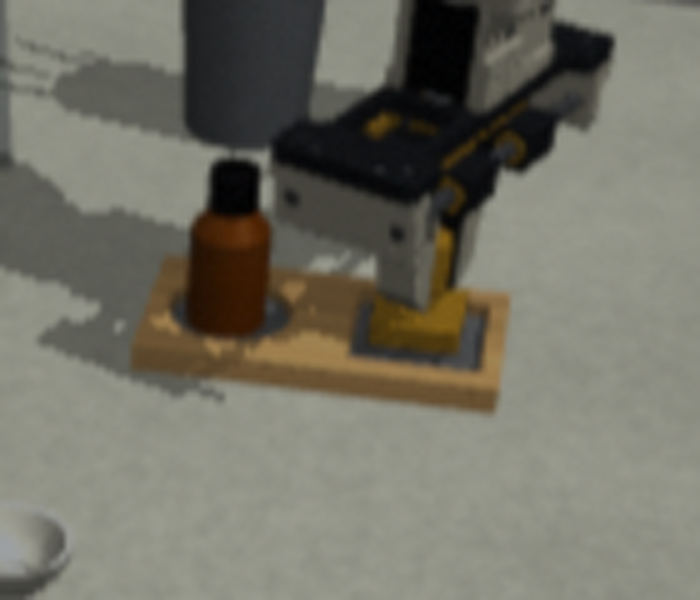

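The crop shows the bottle standing upright in its recess (230,250) and the paperweight square over the square recess (415,330). It needs lowering 8 mm.

Call:
servo_tool:
  slide:
    - [0, 0, 0.02]
    - [0, 0, 0.03]
    - [0, 0, 0.035]
    - [0, 0, 0.04]
    - [0, 0, 0.04]
  rot:
    - [0, 0, 0]
    - [0, 0, 0]
    - [0, 0, 0]
    - [0, 0, 0]
    - [0, 0, 0]
  claw: [10, 10, 10, 10, 10]

```text
time: 19.92
tool_pos: [446.4, -314.5, 26.5]
tcp_rot: [-3.142, 0.0, 2.852]
contact_force: [-1.4, 0.0, 0.5]
grip_width: 23.2
```

Call:
servo_tool:
  slide:
    - [0, 0, 0]
    - [0, 0, 0]
    - [0, 0, 0]
    - [0, 0, -0.05]
    - [0, 0, -0.25]
  rot:
    - [0, 0, 0]
    - [0, 0, 0]
    - [0, 0, 0]
    - [0, 0, 0]
    - [0, 0, 0]
  claw: [30, 45, 60, 60, 60]

```text
time: 20.55
tool_pos: [445.3, -313.5, 75.3]
tcp_rot: [3.139, -0.004, 2.851]
contact_force: [0.4, -0.1, 0.5]
grip_width: 59.7
```

Call:
servo_tool:
  slide:
    - [0, 0, -0.15]
    - [0, 0, -0.35]
    - [0, 0, -0.35]
    - [0, 0, -0.35]
    - [0, 0, -0.35]
  rot:
    - [0, 0, 0]
    - [0, 0, -0.03]
    - [0, 0, -0.06]
    - [0, 0, -0.0923]
    - [0, 0, -0.0923]
  claw: [60, 60, 60, 60, 60]

```text
time: 21.18
tool_pos: [446.4, -314.5, 146.8]
tcp_rot: [-3.141, 0.001, 3.141]
contact_force: [0.4, 0.5, -0.4]
grip_width: 60.0
```

Call:
servo_tool:
  slide:
    - [-0.19, 0.155, 0]
    - [-0.38, 0.31, 0]
    - [-0.56, 0.47, 0]
    - [-0.75, 0.625, 0]
    - [-0.75, 0.625, 0]
  rot:
    - [0, 0, 0]
    - [0, 0, 0]
    - [0, 0, 0]
    - [0, 0, 0]
    - [0, 0, 0]
  claw: [70, 70, 70, 70, 70]

```text
time: 21.8
tool_pos: [598.3, -186.9, 145.9]
tcp_rot: [3.141, 0.001, -3.14]
contact_force: [-0.6, -0.2, -0.7]
grip_width: 69.7
```

Call:
servo_tool:
  slide:
    - [-0.18, 0.15, 0]
    - [-0.3475, 0.2975, 0]
    - [-0.3475, 0.2975, 0.1]
    - [-0.3475, 0.2975, 0.3]
    - [-0.3475, 0.2975, 0.45]
  rot:
    - [0, 0, 0.027]
    - [0, 0, 0.054]
    - [0, 0, 0.054]
    - [0, 0, 0.054]
    - [0, 0, 0.054]
  claw: [70, 70, 70, 70, 70]

```text
time: 22.42
tool_pos: [664.8, -130.6, 54.6]
tcp_rot: [3.142, -0.002, 2.969]
contact_force: [-0.7, 0.3, 0.5]
grip_width: 70.1
```

Call:
servo_tool:
  slide:
    - [0, 0, 0.15]
    - [0, 0, 0.22]
    - [0, 0, 0.22]
    - [0, 0, 0.22]
    - [0, 0, 0.22]
  rot:
    - [0, 0, 0]
    - [0, 0, 0]
    - [0, 0, 0]
    - [0, 0, 0]
    - [0, 0, 0]
  claw: [70, 70, 55, 45, 38]

```text
time: 23.05
tool_pos: [666.7, -130.3, 13.6]
tcp_rot: [-3.141, 0.002, 2.972]
contact_force: [-0.3, -0.4, 0.7]
grip_width: 44.6
```

Call:
servo_tool:
  slide:
    - [0, 0, 0]
    - [0, 0, 0]
    - [0, 0, 0]
    - [0, 0, 0]
    - [0, 0, -0.05]
  rot:
    - [0, 0, 0]
    - [0, 0, 0]
    - [0, 0, 0]
    - [0, 0, 0]
    - [0, 0, 0]
  claw: [32, 25, 20, 20, 20]

```text
time: 23.68
tool_pos: [665.2, -129.7, 21.5]
tcp_rot: [3.141, -0.002, 2.972]
contact_force: [-0.3, 0.6, -0.7]
grip_width: 35.9
```

Call:
servo_tool:
  slide:
    - [0, 0, -0.3]
    - [0, 0, -0.59]
    - [0, 0, -0.59]
  rot:
    - [0, 0, -0.027]
    - [0, 0, -0.054]
    - [0, 0, -0.054]
  claw: [20, 20, 20]

```text
time: 24.05
tool_pos: [668.7, -130.8, 146.7]
tcp_rot: [-3.138, 0.011, -3.141]
contact_force: [0.1, 0.6, -0.9]
grip_width: 35.6
```

Call:
servo_tool:
  slide:
    - [0.1, 0.25, 0]
    - [0.19, 0.5, 0]
    - [0.28, 0.75, 0]
    - [0.38, 1, 0]
    - [0.38, 1, 0]
  rot:
    - [0, 0, 0]
    - [0, 0, 0]
    - [0, 0, 0]
    - [0, 0, 0]
    - [0, 0, 0]
  claw: [20, 20, 20, 20, 20]

```text
time: 24.68
tool_pos: [587.8, 73.5, 139.5]
tcp_rot: [3.141, -0.003, -3.137]
contact_force: [0.3, -1.7, -0.3]
grip_width: 35.8
```

Call:
servo_tool:
  slide:
    - [0.1, 0.25, 0]
    - [0.19, 0.5, 0]
    - [0.28, 0.75, 0]
    - [0.38, 1, 0]
    - [0.38, 1, 0]
  rot:
    - [0, 0, 0]
    - [0, 0, 0]
    - [0, 0, 0]
    - [0, 0, 0]
    - [0, 0, 0]
  claw: [20, 20, 20, 20, 20]

```text
time: 25.3
tool_pos: [512.7, 272.3, 139.5]
tcp_rot: [3.142, -0.001, -3.138]
contact_force: [0.2, -0.7, -0.7]
grip_width: 35.8
```

Call:
servo_tool:
  slide:
    - [0.06, 0.1675, 0]
    - [0.06, 0.1675, 0.15]
    - [0.06, 0.1675, 0.35]
    - [0.06, 0.1675, 0.45]
    - [0.06, 0.1675, 0.5]
  rot:
    - [0, 0, 0]
    - [0, 0, 0]
    - [0, 0, 0]
    - [0, 0, 0]
    - [0, 0, 0]
  claw: [20, 20, 20, 20, 20]

```text
time: 25.92
tool_pos: [502.2, 301.7, 38.5]
tcp_rot: [-3.14, -0.002, 3.14]
contact_force: [-0.4, 0.2, -0.1]
grip_width: 35.4
```

Run:
```python
from h import *
c=cam("side"); o=get_obs(); print(o["tool_pos"],o["contact_force"])
cv2.imwrite("pics/s3c.png",cv2.resize(c["frame"][220:420,110:370,::-1],(780,600),interpolation=cv2.INTER_CUBIC))
```

```text
[501.90937706 301.87003478  37.99367727] [-0.46317219  0.61484145 -1.09785175]
```

View pics/s3c.png

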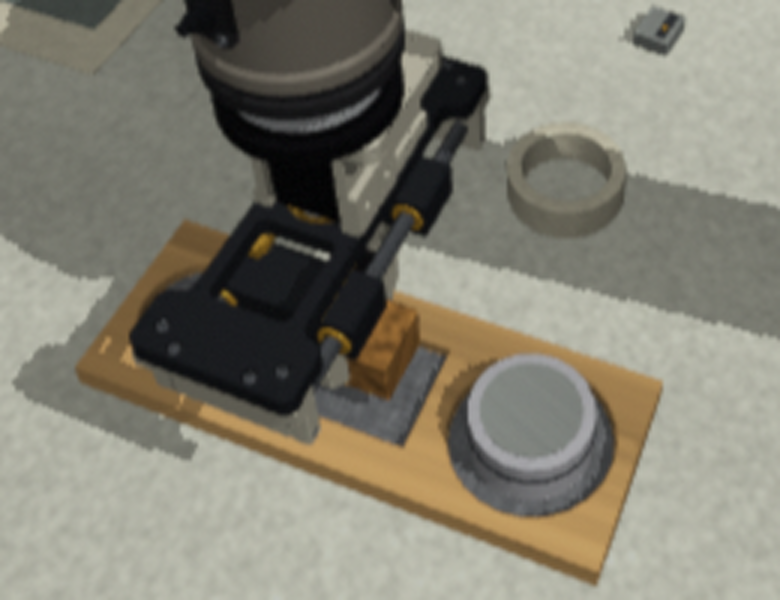

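The crop shows the tin seated in its recess (530,410) and the cork block square over the oblong (390,350). Lowering it 21 mm.

Call:
servo_tool:
  slide:
    - [0, 0.005, 0.05]
    - [0, 0.005, 0.08]
    - [0, 0.005, 0.095]
    - [0, 0.005, 0.105]
    - [0, 0.005, 0.105]
  rot:
    - [0, 0, 0]
    - [0, 0, 0]
    - [0, 0, 0]
    - [0, 0, 0]
    - [0, 0, 0]
  claw: [20, 20, 20, 20, 20]

```text
time: 26.6
tool_pos: [502.0, 304.6, 20.1]
tcp_rot: [3.141, 0.001, -3.141]
contact_force: [-1.2, -1.3, 4.0]
grip_width: 35.9
```

Call:
servo_tool:
  slide:
    - [0, 0, 0]
    - [0, 0, 0]
    - [0, 0, 0]
    - [0, 0, -0.1]
    - [0, 0, -0.35]
  rot:
    - [0, 0, 0]
    - [0, 0, 0]
    - [0, 0, 0]
    - [0, 0, 0]
    - [0, 0, 0]
  claw: [42, 55, 65, 65, 65]

```text
time: 27.22
tool_pos: [500.4, 303.8, 87.5]
tcp_rot: [-3.139, -0.005, 3.141]
contact_force: [1.2, 1.0, 0.2]
grip_width: 64.9
```

Call:
servo_tool:
  slide:
    - [0, 0, -0.255]
    - [-0.14, -0.24, -0.255]
    - [-0.28, -0.48, -0.255]
    - [-0.42, -0.72, -0.255]
    - [-0.535, -0.915, -0.255]
  rot:
    - [0, 0, 0]
    - [0, 0, 0]
    - [0, 0, 0]
    - [0, 0, 0]
    - [0, 0, 0]
  claw: [80, 80, 80, 80, 80]

```text
time: 27.85
tool_pos: [609.8, 119.5, 140.1]
tcp_rot: [3.142, 0.0, 3.141]
contact_force: [0.7, 0.1, -0.1]
grip_width: 79.9
```

Call:
servo_tool:
  slide:
    - [-0.12, -0.2, 0]
    - [-0.24, -0.4, 0]
    - [-0.32, -0.5485, 0]
    - [-0.32, -0.5485, 0.2]
    - [-0.32, -0.5485, 0.4]
  rot:
    - [0, 0, 0]
    - [0, 0, 0]
    - [0, 0, 0]
    - [0, 0, 0]
    - [0, 0, 0]
  claw: [80, 80, 80, 80, 80]

```text
time: 28.48
tool_pos: [673.2, 11.0, 59.2]
tcp_rot: [3.142, 0.001, 3.14]
contact_force: [0.9, -0.2, -1.1]
grip_width: 80.1
```

Call:
servo_tool:
  slide:
    - [0, 0, 0.15]
    - [0, 0, 0.24]
    - [0, 0, 0.24]
    - [0, 0, 0.24]
    - [0, 0, 0.24]
  rot:
    - [0, 0, 0]
    - [0, 0, 0]
    - [0, 0, 0]
    - [0, 0, 0]
    - [0, 0, 0]
  claw: [80, 80, 80, 65, 52]

```text
time: 29.1
tool_pos: [673.9, 11.8, 13.7]
tcp_rot: [-3.141, 0.003, 3.142]
contact_force: [0.2, -0.8, -0.3]
grip_width: 64.6
```

Call:
servo_tool:
  slide:
    - [0, 0, 0]
    - [0, 0, 0]
    - [0, 0, 0]
    - [0, 0, 0]
    - [0, 0, 0]
  rot:
    - [0, 0, 0]
    - [0, 0, 0]
    - [0, 0, 0]
    - [0, 0, 0]
    - [0, 0, 0]
  claw: [44, 35, 30, 30, 30]

```text
time: 29.72
tool_pos: [673.2, 11.8, 12.7]
tcp_rot: [-3.142, 0.001, 3.142]
contact_force: [-1.4, -0.1, 5.3]
grip_width: 44.9
```

Call:
servo_tool:
  slide:
    - [0, 0, -0.05]
    - [0, 0, -0.3]
    - [0, 0, -0.6]
    - [0.08, 0.27, -0.65]
    - [0.15, 0.52, -0.65]
  rot:
    - [0, 0, 0]
    - [0, 0, 0]
    - [0, 0, 0]
    - [0, 0, 0]
    - [0, 0, 0]
  claw: [30, 30, 30, 30, 30]

```text
time: 30.35
tool_pos: [643.2, 116.6, 144.1]
tcp_rot: [3.141, 0.003, 3.14]
contact_force: [0.9, 0.2, -1.2]
grip_width: 44.9
```

Call:
servo_tool:
  slide:
    - [0.08, 0.27, 0]
    - [0.15, 0.52, 0]
    - [0.22, 0.77, 0]
    - [0.27, 0.9435, 0]
    - [0.27, 0.9435, 0.1]
  rot:
    - [0, 0, 0]
    - [0, 0, 0]
    - [0, 0, 0]
    - [0, 0, 0]
    - [0, 0, 0]
  claw: [30, 30, 30, 30, 30]

```text
time: 30.98
tool_pos: [588.5, 308.1, 123.6]
tcp_rot: [3.14, 0.003, -3.138]
contact_force: [1.3, -0.9, -1.6]
grip_width: 45.2
```

Call:
servo_tool:
  slide:
    - [0, 0, 0.2]
    - [0, 0, 0.35]
    - [0, 0, 0.43]
    - [0, 0, 0.47]
    - [0, 0, 0.48]
  rot:
    - [0, 0, 0]
    - [0, 0, 0]
    - [0, 0, 0]
    - [0, 0, 0]
    - [0, 0, 0]
  claw: [30, 30, 30, 30, 30]

```text
time: 31.6
tool_pos: [589.3, 304.6, 26.6]
tcp_rot: [3.141, 0.001, 3.141]
contact_force: [0.1, 1.2, 0.7]
grip_width: 44.8
```

Call:
servo_tool:
  slide:
    - [0, 0, 0.015]
    - [0, 0, 0.025]
    - [0, 0, 0.03]
    - [0, 0, 0.034]
    - [0, 0, 0.034]
  rot:
    - [0, 0, 0]
    - [0, 0, 0]
    - [0, 0, 0]
    - [0, 0, 0]
    - [0, 0, 0]
  claw: [30, 30, 30, 30, 30]

```text
time: 32.22
tool_pos: [589.0, 304.6, 19.7]
tcp_rot: [3.141, 0.0, 3.142]
contact_force: [-0.0, -0.2, 1.1]
grip_width: 45.1
```

Call:
servo_tool:
  slide:
    - [0, 0, 0]
    - [0, 0, 0]
    - [0, 0, 0]
    - [0, 0, -0.1]
    - [0, 0, -0.4]
  rot:
    - [0, 0, 0]
    - [0, 0, 0]
    - [0, 0, 0]
    - [0, 0, 0]
    - [0, 0, 0]
  claw: [52, 65, 75, 75, 75]

```text
time: 32.85
tool_pos: [587.1, 303.8, 98.0]
tcp_rot: [-3.139, -0.006, 3.141]
contact_force: [1.0, 0.7, 1.7]
grip_width: 75.0
```

Call:
servo_tool:
  slide:
    - [0, -0.2, -0.3]
    - [0, -0.5, -0.45]
    - [0, -0.75, -0.45]
    - [0, -1, -0.45]
    - [0, -1, -0.45]
  rot:
    - [0, 0, 0]
    - [0, 0, 0]
    - [0, 0, 0]
    - [0, 0, 0]
    - [0, 0, 0]
  claw: [75, 75, 75, 75, 75]

```text
time: 33.48
tool_pos: [589.3, 101.1, 191.2]
tcp_rot: [-3.141, 0.002, 3.137]
contact_force: [-1.0, 0.8, -0.7]
grip_width: 74.5
```

```bash
cat > chk.py <<'E'
from h import *
T={"long_tray":(495.1,303.5,.6),"short_tray":(493,-308,8.1)}
D={"pin_tin":("long_tray",-87,22,45),"cork_block":("long_tray",7,25,45),"squat_jar":("long_tray",94,40,60),"weight":("short_tray",-47,16,30),"tall_bottle":("short_tray",47,78,110)}
def rect(t):
    (cx,cy),(a,b),an=cv2.minAreaRect(t[:,:2].astype(np.float32))
    if a<b: a,b,an=b,a,an+90
    return cx,cy,a,b,(an+90)%180-90
for n,off in(("top",(-1.5,-1.5)),("side",(1.5,1.3))):
    c=cam(n); save(c,n+"F.png"); W=cloud(c)
    for q,(t,tx,zl,zh) in D.items():
        s=[r for r in silhouettes(q,n)[:1]]
        for r in s:
            w=W[r["pixels"]]; w=w[~np.isnan(w[:,0])]; k=(w[:,2]>zl)&(w[:,2]<zh)
            if k.sum()<5: print(n,q,"few",k.sum()); continue
            x,y,a,b,an=rect(w[k]); X,Y,yw=T[t]; th=np.radians(yw); x-=X+off[0]; y-=Y+off[1]
            print(n,q,"%.2f"%r["confidence"],"local err %.1f %.1f"%(x*np.cos(th)+y*np.sin(th)-tx,-x*np.sin(th)+y*np.cos(th)),"%.0fx%.0f yaw-rel %.1f top z %.1f"%(a,b,an-yw,np.percentile(w[:,2],95)))
    for q in("tape_roll","palette_cup","sharpener"):
        print(n,q,[("%.2f"%r["confidence"],np.round(np.nanmedian(W[r["pixels"]],0)[:2])) for r in silhouettes(q,n)[:2]])
E
python3 chk.py; python3 -c "
import cv2,numpy as np
t=cv2.imread('pics/topF.png');a=cv2.resize(t[170:320,100:200],(400,600),interpolation=2);b=cv2.resize(t[170:320,380:480],(400,600),interpolation=2)
cv2.imwrite('pics/topFc.png',np.hstack([a,b]))"
```

```text
top cork_block 0.16 local err 25.1 -592.7 35x11 yaw-rel 34.3 top z 91.7
top weight 0.77 local err 1.6 1.8 44x42 yaw-rel -91.8 top z 60.1
top tall_bottle 0.87 local err 1.4 1.8 23x22 yaw-rel 63.2 top z 91.7
top tape_roll []
top palette_cup [('0.80', array([565., -68.]))]
top sharpener [('0.63', array([434.,   3.]))]
side pin_tin 0.76 local err -0.8 -0.3 60x60 yaw-rel -32.6 top z 35.2
side cork_block 0.79 local err 0.2 0.8 60x37 yaw-rel -0.2 top z 34.7
side squat_jar 0.58 local err -0.5 -0.4 43x42 yaw-rel -42.1 top z 47.7
side weight 0.85 local err 0.9 0.1 49x45 yaw-rel -93.6 top z 57.5
side tall_bottle 0.59 local err 1.1 2.3 23x22 yaw-rel -30.4 top z 89.2
side tape_roll [('0.89', array([449., 156.])), ('0.31', array([567., -75.]))]
side palette_cup [('0.69', array([567., -75.])), ('0.31', array([583., 312.]))]
side sharpener [('0.70', array([436.,   9.]))]
```

View pics/topFc.png

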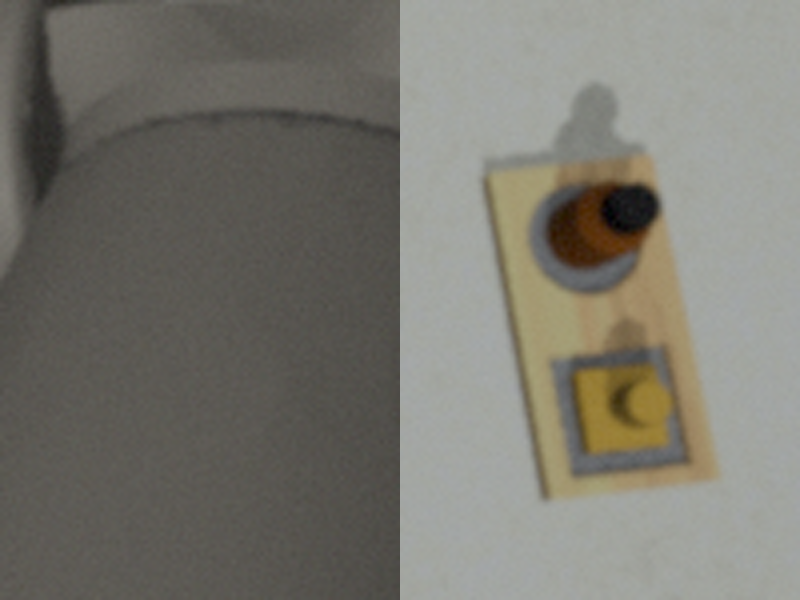

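View pics/sideF.png

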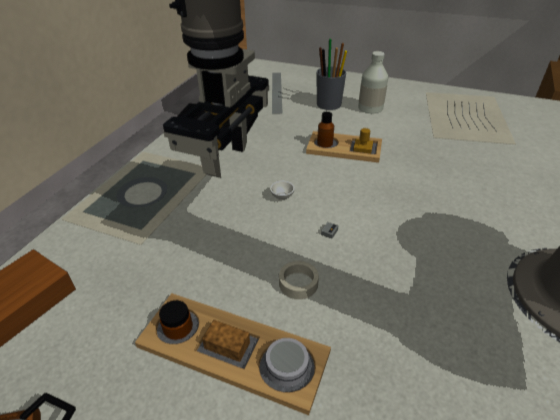

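The side view shows the jar (175,320), cork block (228,340) and tin (287,362) seated in the long tray, with the bottle and paperweight seated in the short one. All five are within 3 mm of their recess centres, at the right heights, and the bystanders haven't moved. In the top view the arm hides the long tray, so only the side camera checked that one.

```bash
python3 -c "
from plant import *
print(close_job()); print(get_obs()['time'])"
```

```text
the job is handed in; nothing more can be done
None
the job is handed in; nothing more can be done
```

Both kits are made up and the job is handed in, with about 34 of the 118 s used. I gripped each of the five things, carried it over, lowered it onto its felt and released it, with no drops and no notable contact forces.

**Placement:** in the last checks every thing was within about 3 mm of its recess centre (limit 13 mm). The cork block was within 1° of square and the paperweight within about 4°. Top heights fitted each thing standing upright on its recess floor.

**Bystanders:** the tape roll, cup and sharpener were still at their start positions, to within the measuring error, and the robot was clear of everything.

**Weaker checks:**
- The arm hid the long tray and tape roll from the top camera, so only the side camera confirmed those. The top camera's cork block reading there was a low-confidence (0.16) false hit that I ignored.
- The two cameras differ by about 3 mm, so I used their average for all positions.

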